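# Bolt the specimen case shut against its spring catch

### The job

Bolt the specimen case shut: press the long spring catch bar on its lid down with one fingertip and keep it down, while the other fingertip pushes the bolt's upright tab along until the bolt is fully home in its keeper; then let the bar spring back up so that it locks the bolt. Nothing needs to be grasped, and the specimen cup, jar and label box beside the case stay where they stand.

Things in the scene. Friction and masses are not known exactly. Their poses are not given: they have to be found in the camera images.
- case: Low grey specimen case with a white lid, fixed to the worktop, 122 mm (its x) by 200 mm (its y), top face 70 mm above the worktop. Origin: centre of its underside; z up. On top, side by side along its y: the catch bar (centre line at x = -25 mm) and the bolt (centre line at x = +25 mm). Between them all is lower than 10 mm above the top face, apart from the bar and the tab themselves.
- catch_top (a point): Middle of the flat top of the catch bar: dark steel, 26 mm wide (case x), 130 mm long (case y), centred at case x = -25, y = -25 mm. Its top is 24 mm above the case's top when up, 16 mm when fully pressed. It goes straight down wherever along its length it is pressed, and a fingertip can slide along it. The point moves with it.
- catch (a joint): How far the catch bar is pressed: 0 = up, 0.008 m = fully down (stop). A spring pushes it up with about 2 N at the start of its travel and 5 N at the end. Under it a comb with teeth 9 mm apart blocks the bolt; the bolt is free once the bar is down 5 mm or more, and is caught again anywhere on its way if the bar comes up.
- tab_face (a point): Middle of the pushed face of the bolt's upright steel tab, 24 mm above the case's top; it moves with the bolt. The face looks to the case's -y, is 26 mm wide (case x) and reaches from 8 to 40 mm above the case's top; the tab is 8 mm thick. At the start it is at case x = +25, y = -39 mm. Push it to the case's +y. Behind it all is lower than 10 mm above the top.
- keeper (a point): Middle of the pair of steel keeper staples at the +y end of the case (case x = +25, y = +78 mm, 5 mm above the case's top) into which the bolt slides. Staples are at most 11 mm above the top face: a fingertip 14 mm or more above it passes over them.
- bolt (a joint): How far the bolt has slid towards the case's +y: 0 = drawn (start), 0.045 m = fully home in the keeper (stop). It slides with about 2 N of friction and stays where it is left.
- cup: Screw-lid specimen cup with a white lid, 66 mm across, 70 mm tall, standing loose at the case's -y end. Origin: centre of its underside, z up. Leave it alone.
- jar: Cream screw-lid jar, 46 mm across, 72 mm tall, standing loose at the case's -y end. Origin: centre of its underside, z up. Leave it alone.
- label_box: Small blue and white box with a waist, 34x40x66 mm, standing loose in front of the case (-x). Origin: centre of its underside, z up. Leave it alone.
Not all that is in view belongs to the job. Several things look just like the case: the one meant starts farthest to the robot's left.

How it is judged:
On the way, in this order (a step that is already met when the one before it is completed fails the run):
1. the catch bar is held down (at least 4.5 mm) with the bolt still drawn (value of joint catch above 0.0045 m and value of joint bolt below 0.004 m), for 0.2 s.
2. the bolt is home (at least 42 mm) with the catch bar still held down (value of joint bolt above 0.042 m and value of joint catch above 0.0045 m), for 0.1 s.
At the end, for the whole second after the job is handed in: The bolt has slid home (at least 42 of its 45 mm) and the catch bar is up again (within 1.5 mm), locking it; cup, jar and label box stand upright within 30 mm of where they were (value of joint bolt above 0.042 m and value of joint catch below 0.0015 m and not (distance of cup from where it was at the start of the episode above 0.03 m or angle between cup's own z axis and vertical above 0.4 rad) and not (distance of jar from where it was at the start of the episode above 0.03 m or angle between jar's own z axis and vertical above 0.4 rad) and not (distance of label_box from where it was at the start of the episode above 0.03 m or angle between label_box's own z axis and vertical above 0.4 rad)); the robot touches nothing.
It fails at once if the catch bar came up (pressed less than 3 mm) with the bolt part-way (value of joint bolt between 0.006 and 0.038 m and value of joint catch below 0.003 m).
It fails at once if the specimen cup was moved more than 30 mm, lifted or tipped (distance of cup from where it was at the start of the episode above 0.03 m or angle between cup's own z axis and vertical above 0.4 rad).
It fails at once if the jar was moved more than 30 mm, lifted or tipped (distance of jar from where it was at the start of the episode above 0.03 m or angle between jar's own z axis and vertical above 0.4 rad).
It fails at once if the label box was moved more than 30 mm, lifted or tipped (distance of label_box from where it was at the start of the episode above 0.03 m or angle between label_box's own z axis and vertical above 0.4 rad).
It also fails if it takes over 48 s, if anything falls off the work surface, if the arm or the gripper's body presses on something with over 40 N, if the wrist force passes 120 N, or if a joint passes its speed limit or range.

### The arm

A 6-joint arm with a two-finger parallel gripper is mounted at the origin on a cart in front of the work surface, level with it; the furniture and walls round the work are solid. World frame = base frame: x ahead of the robot, y to its left, z up, the work surface at z = 0. Lengths are in m, angles in rad, forces in N, time in s.
With the tool pointing down it reaches from about 0.275 to 0.825 m from the base axis. Payload 5.2 kg.
Tool frame: the origin (TCP) lies at the very end of the fingers, on their centre line; the grasp point (between the pads) lies 19 mm behind it; z points along the fingers, y is the direction in which the jaws open and shut (so a half turn about z gives the same grasp; the last joint's range is limited). The gripper opens to 93 mm and grips with 3 to 60 N. Pads are 15 mm wide; open, the fingers measure 128 mm over their backs; the gripper's body (75 mm by 188 mm) begins 65 mm behind the grasp point.
Start: joints at [0.991, 0.259, 1.535, -0, 1.348, -0.203], TCP at [0.202, 0.511, 0.179] pointing down, gripper open.
Joint ranges: [-3.14, 3.14], [-0.91, 2.08], [0.19, 2.58], [-1.22, 4.36], [0.22, 2.71], [-3.12, 3.12]. Speed limits (rad/s): [2.57, 2.57, 3.14, 3.14, 3.14, 3.14].

### API

Orientations are given as [roll, pitch, yaw] about the fixed x, y, z axes, in that order (R = Rz(yaw) Ry(pitch) Rx(roll)).
In Python, from cell import * gives the robot as it stands. The module is installed in compiled form; this text tells all that it offers.
- The arm moves only by the tool apply_moves, never from a script. Its argument "targets" is a list of rows, each an object with "fingers": the gripper command: -1 is fully open, 1 is shut, values between are in proportion; "delta_pos": the shift along the world's x, y, z each as a share of 25 mm, from -1 to 1, a list of three; "dr": the turn, a rotation vector about the world's x, y, z each as a share of 5 degrees, from -1 to 1, a list of three. A call has 1 to 20 rows; each row shifts and turns the pose as measured when the row begins; what a row does not reach is not made up. A row lasts 1/12 s, in which the tool goes at most 41.7 mm and 7.16 degrees, less where a joint would pass 70% of its speed; a pose out of reach is approached as far as the arm can. A call with a number of a shift or a turn outside -1 to 1 is refused whole. A call with a gripper value outside its range is refused whole. The fingers move at their own pace and stop on an object; the grip force is fixed at half the most. Time passes only in rows, so rows that do not move let the fingers close. It gives the time, the measured TCP pose, the force and the opening at its end, in the units of the state.
- state(): the state, without advancing time (a new reading comes with each control period).
- read_camera(name): name is "scene" or "top"; returns a dict with "color" (384x512x3 uint8, blue, green, red), "fx", "fy", "cx", "cy" (pixels), "cam_to_world" (4x4, takes a point from camera to world coordinates). Camera axes: x right, y down, z forward; pixel columns grow to the right and rows downward; lengths in m; the calibration is good to about 2 mm. A picture is of the moment at which its call begins. There is no depth.
- close_job(): hands the job in, once; it reports no verdict.
The state is a dict: "clock": time; "joints": joint angles; "dq": joint speeds; "tau": joint torques, N m; "eef_pos": TCP position; "tool_rot": TCP orientation; "wrist_force": force on the tool from outside, world axes, zero at the start; "wrist_torque": the same for the moment, N m; "gripper_width": finger opening in m.
Only numpy, scipy, OpenCV 4.12 (cv2) and the standard library are available. Lean on these libraries where they do the work, as an engineer would, in place of code of your own. Each camera call takes 0.05 s, during which the arm holds its last target. There are 200 camera calls.

## Working session

There is one attempt and no reset: what is moved stays moved. The work goes in short steps, Python scripts to look and compute and a tool call to move; the robot and the scene stay as the last step left them, time stands still between calls to the robot, and variables do not carry over. Pictures are saved under pics/ and viewed, about 8 in all and at most 12, crops included, and the job is handed in when it is done.

Besides the shell and the picture viewer there is one more tool, called after "Emit:" by a JSON object that holds its "api" and its "payload". apply_moves: Moves the arm, as the interface text tells. Its arguments: {"type":"object","properties":{"targets":{"type":"array"}},"required":["targets"]}

```bash
mkdir -p pics; python3 - <<'E'
from cell import *
import cv2,numpy as np
print(state())
for n in("scene","top"):
    c=read_camera(n); cv2.imwrite(f"pics/{n}0.png",c["color"]); print(n,c["fx"],c["fy"],c["cx"],c["cy"],np.round(c["cam_to_world"],4).tolist())
a=[cv2.imread(f"pics/{n}0.png") for n in("scene","top")]
E
```

```text
{'clock': 0.0, 'joints': array([ 9.91171148e-01,  2.59360848e-01,  1.53608233e+00,  4.09269503e-05,
        1.34801235e+00, -2.02764018e-01]), 'dq': array([ 0.00074082, -0.00016042,  0.00056518,  0.00024503,  0.00123845,
       -0.0012942 ]), 'tau': array([-1.12086607e-03, -4.37313938e+01, -2.83995813e+01,  7.16565270e-02,
        4.11963207e-02, -1.64587086e-04]), 'eef_pos': array([0.20199772, 0.51089277, 0.17780849]), 'tool_rot': array([-3.13977598e+00, -4.14221387e-04,  2.76472204e+00]), 'wrist_force': array([ 0.36459475, -0.3385443 ,  0.23932914]), 'wrist_torque': array([ 0.00154971, -0.02552687,  0.02847502]), 'gripper_width': 0.09298309541581035}
scene 372.9195948389197 372.9195948389197 248.15984177099457 194.45825659057664 [[0.6253, -0.5187, 0.5831, 0.0737], [-0.7802, -0.401, 0.48, -0.7699], [-0.0151, -0.7551, -0.6555, 0.6479], [0.0, 0.0, 0.0, 1.0]]
top 499.0303050257958 499.0303050257958 250.92214786568465 193.06945522557874 [[0.0138, -0.9988, 0.0462, 0.492], [-0.9998, -0.0133, 0.0112, -0.3748], [-0.0106, -0.0463, -0.9989, 1.275], [0.0, 0.0, 0.0, 1.0]]
```

View pics/scene0.png

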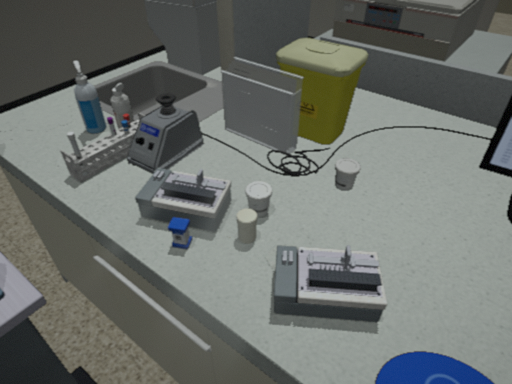

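View pics/top0.png

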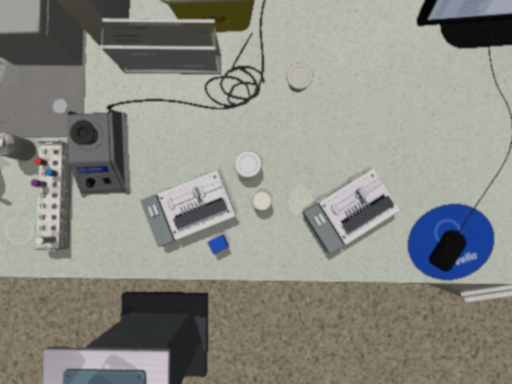

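The scene picture shows two cases. The target is the left one, near top pixel (187,208), with the cup (248,165), jar (262,201) and label box (219,244) beside it. I'll enlarge that area.

```bash
python3 - <<'E'
import cv2
a=cv2.imread("pics/top0.png")[140:265,130:285]; cv2.imwrite("pics/t1.png",cv2.resize(a,None,fx=5,fy=5,interpolation=cv2.INTER_CUBIC)[:600,:])
a=cv2.imread("pics/scene0.png")[150:260,125:275]; cv2.imwrite("pics/s1.png",cv2.resize(a,None,fx=5,fy=5,interpolation=cv2.INTER_CUBIC))
E
```

```text
(no output)
```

View pics/t1.png

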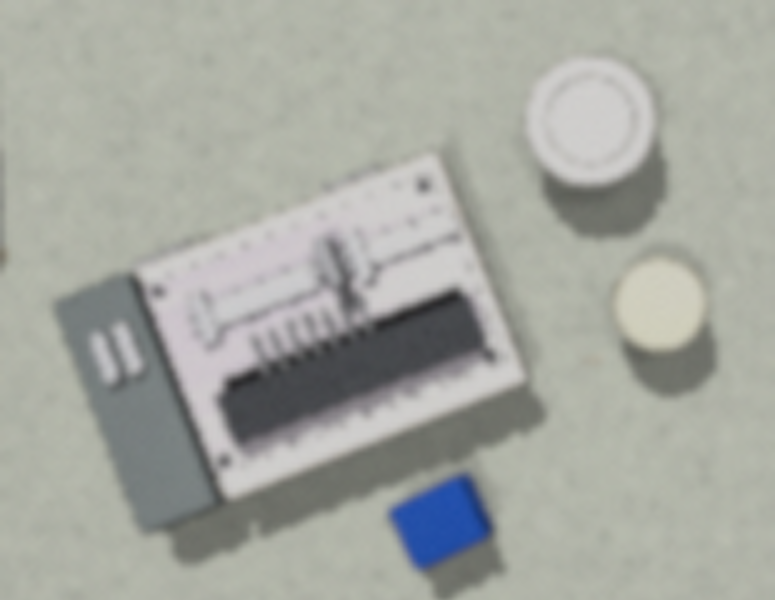

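View pics/s1.png

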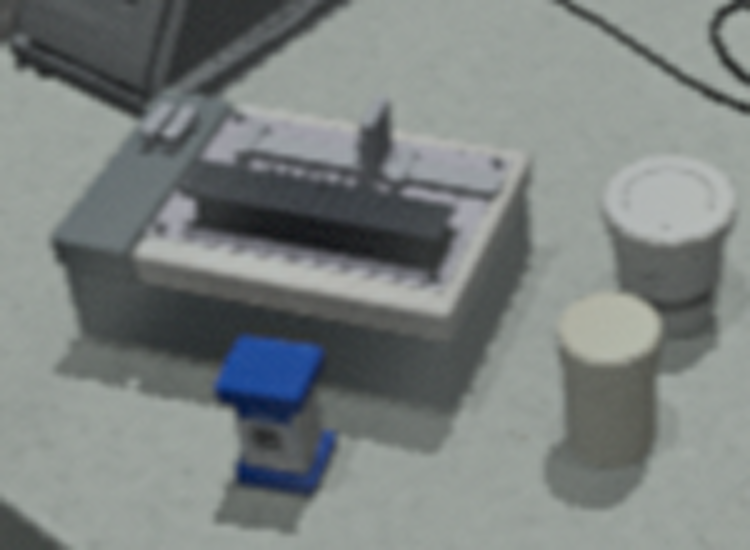

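```bash
cat > h.py <<'E'
import numpy as np,cv2
from cell import *
K={"scene":(372.9196,248.16,194.458),"top":(499.0303,250.922,193.069)}
T={"scene":[[0.6253,-0.5187,0.5831,0.0737],[-0.7802,-0.401,0.48,-0.7699],[-0.0151,-0.7551,-0.6555,0.6479]],"top":[[0.0138,-0.9988,0.0462,0.492],[-0.9998,-0.0133,0.0112,-0.3748],[-0.0106,-0.0463,-0.9989,1.275]]}
def proj(cam,P):
    M=np.array(T[cam]); p=(np.atleast_2d(P)-M[:,3])@M[:,:3]; f,cx,cy=K[cam]
    return np.c_[f*p[:,0]/p[:,2]+cx,f*p[:,1]/p[:,2]+cy]
def w(pose,P):
    x,y,t=pose;P=np.atleast_2d(P)/1000.;c,s=np.cos(t),np.sin(t)
    return np.c_[x+c*P[:,0]-s*P[:,1],y+s*P[:,0]+c*P[:,1],P[:,2]]
E
python3 - <<'E'
from h import *
from scipy.optimize import least_squares as L
top=[((437,152),(61,-100,70)),((527,382),(-61,-100,70)),((55,303),(61,100,70)),((145,532),(-61,100,70)),((462,292),(-12,-90,94)),((485,350),(-38,-90,94)),((240,445),(-38,40,94)),((222,383),(-12,40,94))]
sc=[((530,152),(61,-100,70)),((445,320),(-61,-100,70)),((58,243),(-61,100,70))]
def go(sets):
    def r(p): return np.concatenate([(proj(c,w(p,[b for a,b in s]))-((np.array([a for a,b in s])+.5)/5-.5+o)).ravel() for c,s,o in sets])
    q=L(r,[.47,-.21,.3],loss="soft_l1"); print(np.round(q.x,4),np.round(r(q.x).reshape(-1,2),1).tolist()); return q.x
A=("top",top,np.array([130,140]));B=("scene",sc,np.array([125,150]))
go([A]);go([B]);p=go([A,B])
for n,P in dict(tab=(25,-39,94),start=(0,-57,120),bar=(-25,-25,94)).items(): print(n,w(p,P).round(4), ((proj("top",w(p,P))-[130,140])*5).round(0))
print(((proj("top",w(p,[(12,-39,110),(38,-39,110),(38,-31,110),(12,-31,110)]))-[130,140])*5).round(0).tolist())
E
```

```text
[ 0.5101 -0.2092  0.3903] [[0.1, -0.8], [0.5, 0.0], [-0.3, -0.7], [-0.3, 0.6], [1.6, 0.3], [1.0, -1.1], [-1.1, 0.2], [-1.5, 2.3]]
[ 0.5087 -0.211   0.3943] [[0.5, 0.4], [0.5, -0.2], [-1.9, -0.3]]
[ 0.5099 -0.2095  0.3908] [[0.2, -0.7], [0.7, 0.1], [-0.2, -0.6], [-0.1, 0.7], [1.8, 0.4], [1.2, -1.0], [-0.9, 0.2], [-1.3, 2.4], [0.4, -0.0], [0.3, -0.7], [-1.9, -0.9]]
tab [[ 0.5479 -0.2361  0.094 ]] [[340. 259.]]
start [[ 0.5316 -0.2622  0.12  ]] [[389. 292.]]
bar [[ 0.4963 -0.2422  0.094 ]] [[351. 368.]]
[[346.0, 283.0], [326.0, 232.0], [310.0, 238.0], [330.0, 290.0]]
```

Emit:
{"api": "apply_moves", "payload": {"targets": [{"fingers": -1,"delta_pos": [0,0,1],"dr": [0,0,0]},{"fingers": -1,"delta_pos": [0,0,1],"dr": [0,0,0]},{"fingers": -1,"delta_pos": [0,0,1],"dr": [0,0,0]},{"fingers": -1,"delta_pos": [0,0,1],"dr": [0,0,0]},{"fingers": -1,"delta_pos": [0.5,-0.8,0.5],"dr": [0,0,0]},{"fingers": -1,"delta_pos": [0.5,-0.8,0],"dr": [0,0,0]},{"fingers": -1,"delta_pos": [0.5,-0.9,0],"dr": [0,0,0]}]}}

```text
clock: 0.68
eef_pos: [0.2359, 0.4463, 0.2898]
tool_rot: [-3.129, -0.004, 2.771]
wrist_force: [0.6, -0.2, 0.3]
gripper_width: 0.0932
```

Both views agree on the case pose to about 2 mm: (0.510, −0.2095), yaw 0.391. The projected tab also matches the picture. Next I'll traverse high, turn the tool to yaw 1.962 and set the fingertips 50 mm apart.

Emit:
{"api": "apply_moves", "payload": {"targets": [{"fingers": 0.3,"delta_pos": [0.4,-0.95,0],"dr": [0,0,-0.31]},{"fingers": 0.3,"delta_pos": [0.4,-0.95,0],"dr": [0,0,-0.31]},{"fingers": 0.3,"delta_pos": [0.4,-0.95,0],"dr": [0,0,-0.31]},{"fingers": 0.3,"delta_pos": [0.4,-0.95,0],"dr": [0,0,-0.31]},{"fingers": 0.3,"delta_pos": [0.4,-0.95,0],"dr": [0,0,-0.31]},{"fingers": 0.3,"delta_pos": [0.4,-0.95,0],"dr": [0,0,-0.31]},{"fingers": 0.3,"delta_pos": [0.4,-0.95,0],"dr": [0,0,-0.31]},{"fingers": 0.3,"delta_pos": [0.4,-0.95,0],"dr": [0,0,-0.31]},{"fingers": 0.3,"delta_pos": [0.4,-0.95,0],"dr": [0,0,-0.31]},{"fingers": 0.3,"delta_pos": [0.4,-0.95,0],"dr": [0,0,-0.31]},{"fingers": 0.3,"delta_pos": [0.4,-0.95,0],"dr": [0,0,-0.31]},{"fingers": 0.3,"delta_pos": [0.4,-0.95,0],"dr": [0,0,-0.31]},{"fingers": 0.3,"delta_pos": [0.4,-0.95,0],"dr": [0,0,-0.31]},{"fingers": 0.3,"delta_pos": [0.4,-0.95,0],"dr": [0,0,-0.31]},{"fingers": 0.3,"delta_pos": [0.4,-0.95,0],"dr": [0,0,-0.31]},{"fingers": 0.3,"delta_pos": [0.4,-0.95,0],"dr": [0,0,-0.31]}]}}

```text
clock: 2.02
eef_pos: [0.3962, 0.0468, 0.2857]
tool_rot: [-3.123, -0.008, 2.321]
wrist_force: [-0.1, 0.2, -1.2]
gripper_width: 0.0325
```

Emit:
{"api": "apply_moves", "payload": {"targets": [{"fingers": 0.3,"delta_pos": [0.42,-0.95,0],"dr": [0,0,-0.32]},{"fingers": 0.3,"delta_pos": [0.42,-0.95,0],"dr": [0,0,-0.32]},{"fingers": 0.3,"delta_pos": [0.42,-0.95,0],"dr": [0,0,-0.32]},{"fingers": 0.3,"delta_pos": [0.42,-0.95,0],"dr": [0,0,-0.32]},{"fingers": 0.3,"delta_pos": [0.42,-0.95,0],"dr": [0,0,-0.32]},{"fingers": 0.3,"delta_pos": [0.42,-0.95,0],"dr": [0,0,-0.32]},{"fingers": 0.3,"delta_pos": [0.42,-0.95,0],"dr": [0,0,-0.32]},{"fingers": 0.3,"delta_pos": [0.42,-0.95,0],"dr": [0,0,-0.32]},{"fingers": 0.3,"delta_pos": [0.42,-0.95,0],"dr": [0,0,-0.32]},{"fingers": 0.3,"delta_pos": [0.42,-0.95,0],"dr": [0,0,-0.32]},{"fingers": 0.3,"delta_pos": [0.42,-0.95,0],"dr": [0,0,-0.32]},{"fingers": 0.3,"delta_pos": [0.42,-0.95,0],"dr": [0,0,-0.32]},{"fingers": 0.3,"delta_pos": [0.42,-0.95,0],"dr": [0,0,-0.32]},{"fingers": 0.3,"delta_pos": [0,0,0],"dr": [0,0,0]}]}}

```text
clock: 3.18
eef_pos: [0.5341, -0.2821, 0.2779]
tool_rot: [-3.117, -0.018, 1.932]
wrist_force: [-0.5, 1.4, -0.4]
gripper_width: 0.0324
```

```bash
cat >> h.py <<'E'
def err(goal,yaw=1.9617):
    from scipy.spatial.transform import Rotation as R
    s=state(); g=R.from_euler("xyz",[np.pi,0,yaw]); c=R.from_euler("xyz",s["tool_rot"])
    p=s["eef_pos"]; d=(p-[.5099,-.2095,0]); t=.3908
    print("case xyz mm",np.round([1e3*(np.cos(t)*d[0]+np.sin(t)*d[1]),1e3*(-np.sin(t)*d[0]+np.cos(t)*d[1]),1e3*p[2]],1))
    print("dpos/25mm",((goal-p)/.025).round(3),"dr/5deg",((g*c.inv()).as_rotvec(degrees=True)/5).round(3),"F",s["wrist_force"].round(1),"w",s["gripper_width"].round(4))
E
python3 -c "
from h import *
err(np.array([.5316,-.2622,.130]))"
```

```text
case xyz mm [ -5.2 -76.3 277.9]Traceback (most recent call last):
  File "<string>", line 3, in <module>
    err(np.array([.5316,-.2622,.130]))
    ~~~^^^^^^^^^^^^^^^^^^^^^^^^^^^^^^^
  File "h.py", line 16, in err
    print("dpos/25mm",((goal-p)/.025).round(3),"dr/5deg",((g*c.inv()).as_rotvec(degrees=True)/5).round(3),"F",s["wrist_force"].round(1),"w",s["gripper_width"].round(4))
                                                                                                                                            ^^^^^^^^^^^^^^^^^^^^^^^^
AttributeError: 'float' object has no attribute 'round'
```

```bash
sed -i 's/s\["gripper_width"\].round(4)/round(s["gripper_width"],4)/' h.py
python3 -c "
from h import *
err(np.array([.5316,-.2622,.130]))"
```

```text
case xyz mm [ -5.2 -76.3 277.9]
dpos/25mm [-0.101  0.795 -5.915] dr/5deg [-0.09  -0.342  0.336] F [-0.5  1.4 -0.4] w 0.0324
```

Emit:
{"api": "apply_moves", "payload": {"targets": [{"fingers": 0.3,"delta_pos": [-0.1,0.8,-0.9],"dr": [-0.09,-0.34,0.33]},{"fingers": 0.3,"delta_pos": [0,0,-1],"dr": [0,0,0]},{"fingers": 0.3,"delta_pos": [0,0,-1],"dr": [0,0,0]},{"fingers": 0.3,"delta_pos": [0,0,-1],"dr": [0,0,0]},{"fingers": 0.3,"delta_pos": [0,0,-1],"dr": [0,0,0]},{"fingers": 0.3,"delta_pos": [0,0,-1],"dr": [0,0,0]},{"fingers": 0.3,"delta_pos": [0,0,0],"dr": [0,0,0]}]}}

```text
clock: 3.77
eef_pos: [0.5288, -0.2593, 0.1223]
tool_rot: [-3.141, -0.003, 1.962]
wrist_force: [-0.8, 0.8, -0.6]
gripper_width: 0.0323
```

```bash
python3 - <<'E'
from h import *
err(np.array([.5316,-.2622,.100]))
a=[]
for n,(u,v) in dict(scene=(125,120),top=(140,135)).items():
    c=read_camera(n)["color"][v:v+120,u:u+130]; a.append(cv2.resize(c,None,fx=3,fy=3,interpolation=cv2.INTER_CUBIC))
cv2.imwrite("pics/c2.png",np.hstack(a))
E
```

```text
case xyz mm [ -1.5 -53.2 122.3]
dpos/25mm [ 0.112 -0.118 -0.893] dr/5deg [-0.034 -0.017  0.   ] F [-0.8  0.8 -0.6] w 0.0323
```

View pics/c2.png

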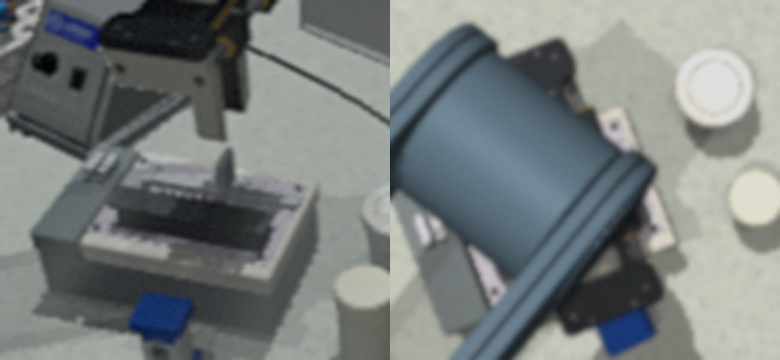

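```bash
python3 - <<'E'
from h import *
p=[.5099,-.2095,.3908]
Q=[(-26.5,-53,122),(23.5,-53,122),(-1.5,-53,122),(25,-39,110)]
print(((proj("scene",w(p,Q))-[125,120])*3).round(0).tolist())
s=cv2.resize(read_camera("scene")["color"][90:250,110:280],None,fx=4,fy=4,interpolation=cv2.INTER_CUBIC)
cv2.imwrite("pics/s3.png",s[:600])
E
```

```text
[[218.0, 186.0], [243.0, 147.0], [231.0, 166.0], [228.0, 155.0]]
```

View pics/s3.png

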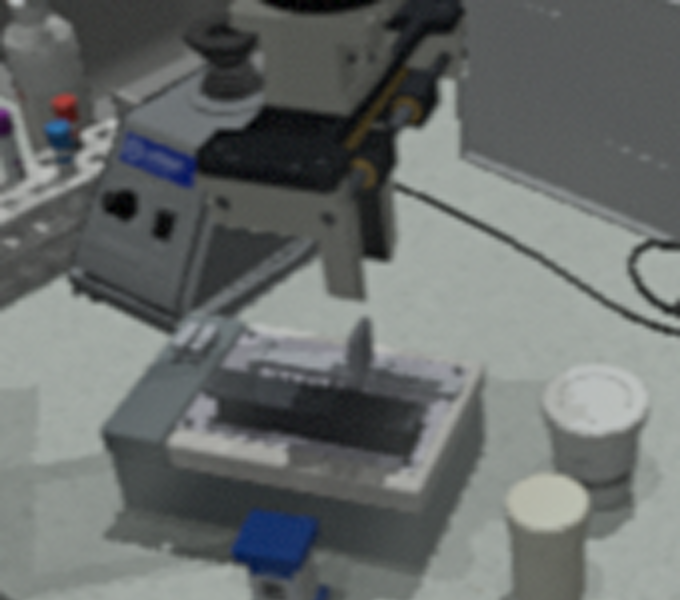

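In the scene crop the front fingertip ends at (345,298). From the reported TCP it should be at about (351,368), so the tip looks higher than reported, by maybe 50 mm. I'll step down gently and compare again before relying on the reported z.

Emit:
{"api": "apply_moves", "payload": {"targets": [{"fingers": 0.3,"delta_pos": [0.1,-0.1,-0.3],"dr": [-0.03,0,0]},{"fingers": 0.3,"delta_pos": [0,0,-0.3],"dr": [0,0,0]},{"fingers": 0.3,"delta_pos": [0,0,-0.3],"dr": [0,0,0]},{"fingers": 0.3,"delta_pos": [0,0,0],"dr": [0,0,0]}]}}

```text
clock: 4.25
eef_pos: [0.5392, -0.2675, 0.1112]
tool_rot: [3.131, 0.019, 1.962]
wrist_force: [-0.4, 0.8, -1.2]
gripper_width: 0.0325
```

```bash
python3 - <<'E'
from h import *
err(np.array([.5316,-.2622,.087]))
p=[.5099,-.2095,.3908]
s=read_camera("scene")["color"][110:230,140:260]
cv2.imwrite("pics/s4.png",cv2.resize(s,None,fx=5,fy=5,interpolation=cv2.INTER_CUBIC))
print(((proj("scene",w(p,[(-25,-57,98),(25,-57,98),(-25,-57,150),(25,-57,150)]))-[140,110])*5).round(0).tolist())
E
```

```text
case xyz mm [  5.  -64.8 111.2]
dpos/25mm [-0.304  0.212 -0.969] dr/5deg [ 0.159  0.193 -0.004] F [-0.4  0.8 -1.2] w 0.0325
[[304.0, 400.0], [343.0, 335.0], [292.0, 310.0], [333.0, 246.0]]
```

View pics/s4.png

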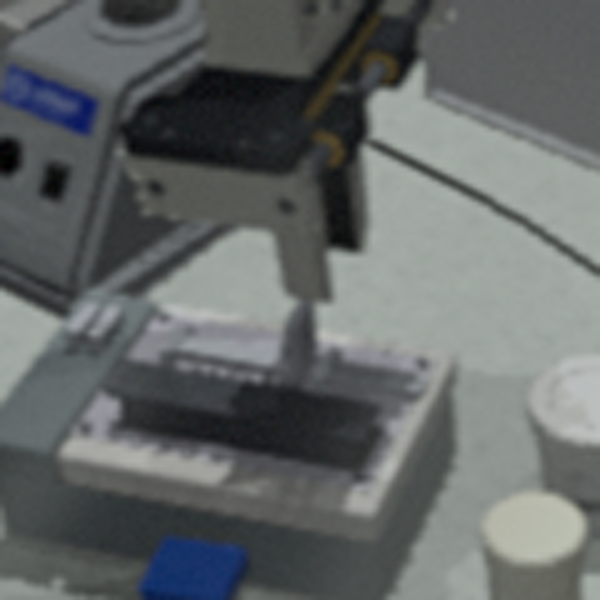

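The tip now ends near (305,300), while the reported pose predicts about (305,375). The pose also drifted in x and tilt without being commanded. I'll check the joints.

```bash
python3 - <<'E'
from h import *
for i in range(3):
    s=state(); print(s["clock"],s["joints"].round(4),s["dq"].round(3),s["tau"].round(1),s["eef_pos"].round(4),s["tool_rot"].round(3),s["wrist_force"].round(1)); read_camera("top")
E
```

```text
4.3 [-6.4500e-01  3.8570e-01  1.5234e+00 -9.0000e-04  1.2099e+00 -1.0360e+00] [-0.    -0.009 -0.011 -0.     0.012 -0.002] [ -0.  -48.8 -26.4   0.   -0.1   0. ] [ 0.5395 -0.2677  0.1119] [3.131 0.02  1.962] [-0.1 -0.4 -0.8]
4.35 [-6.4500e-01  3.8550e-01  1.5230e+00 -1.0000e-03  1.2102e+00 -1.0360e+00] [ 0.001 -0.004 -0.005 -0.001  0.005  0.001] [  0.  -49.1 -26.8   0.   -0.1   0. ] [ 0.5396 -0.2678  0.1122] [3.131 0.02  1.962] [-1.   0.4  0.3]
4.4 [-6.4500e-01  3.8530e-01  1.5228e+00 -1.0000e-03  1.2104e+00 -1.0360e+00] [-0.    -0.003  0.001 -0.001  0.002  0.001] [  0.  -49.3 -26.9   0.   -0.1   0. ] [ 0.5396 -0.2678  0.1124] [3.131 0.02  1.962] [-0.7  0.8 -0.1]
```

The reported pose agrees with the joints, but the picture still puts the tips about 45 mm above the reported z. I'll go on down in small, force-checked steps and watch for contact.

Emit:
{"api": "apply_moves", "payload": {"targets": [{"fingers": 0.3,"delta_pos": [-0.3,0.2,0],"dr": [0.16,0.19,0]},{"fingers": 0.3,"delta_pos": [0,0,-0.2],"dr": [0,0,0]},{"fingers": 0.3,"delta_pos": [0,0,-0.2],"dr": [0,0,0]}]}}

```text
clock: 4.7
eef_pos: [0.5323, -0.263, 0.1038]
tool_rot: [3.14, 0.002, 1.962]
wrist_force: [1.1, -0.2, 0.3]
gripper_width: 0.0326
```

```bash
python3 -c "
from h import *
err(np.array([.5316,-.2622,.100]));print(state()['dq'].round(3))"
```

```text
case xyz mm [  0.3 -58.  103.8]
dpos/25mm [-0.027  0.031 -0.151] dr/5deg [ 0.013  0.026 -0.005] F [ 1.1 -0.2  0.3] w 0.0326
[-0.     0.045  0.075  0.001 -0.115 -0.004]
```

Emit:
{"api": "apply_moves", "payload": {"targets": [{"fingers": 0.3,"delta_pos": [0,0,-0.2],"dr": [0.01,0.02,0]},{"fingers": 0.3,"delta_pos": [0,0,-0.2],"dr": [0.01,0.02,0]},{"fingers": 0.3,"delta_pos": [0,0,-0.1],"dr": [0,0,0]}]}}

```text
clock: 4.95
eef_pos: [0.5317, -0.2627, 0.0892]
tool_rot: [-3.14, -0.002, 1.962]
wrist_force: [-0.2, 1.0, 0.2]
gripper_width: 0.032
```

```bash
python3 - <<'E'
from h import *
err(np.array([.5316,-.2622,.087]))
s=read_camera("scene")["color"][110:230,140:260]
cv2.imwrite("pics/s5.png",cv2.resize(s,None,fx=5,fy=5,interpolation=cv2.INTER_CUBIC))
E
```

```text
case xyz mm [ -0.1 -57.5  89.2]
dpos/25mm [-0.005  0.021 -0.088] dr/5deg [-0.017 -0.029 -0.002] F [-0.2  1.   0.2] w 0.032
```

View pics/s5.png

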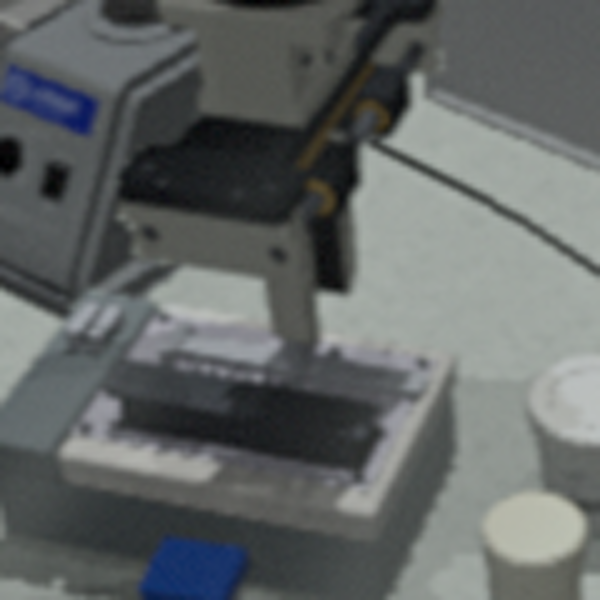

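The front fingertip ends at (295,345), true z about 130 mm. With the reported z at 89 there is no contact force, although the bar top is at 94. So the reported TCP lies about 40 mm below the real tips. I expect contact near a reported z of 53 and will descend with force checks.

Emit:
{"api": "apply_moves", "payload": {"targets": [{"fingers": 0.3,"delta_pos": [0,0,-0.2],"dr": [0,0,0]},{"fingers": 0.3,"delta_pos": [0,0,-0.2],"dr": [0,0,0]},{"fingers": 0.3,"delta_pos": [0,0,-0.2],"dr": [0,0,0]},{"fingers": 0.3,"delta_pos": [0,0,-0.1],"dr": [0,0,0]}]}}

```text
clock: 5.33
eef_pos: [0.5316, -0.2626, 0.0695]
tool_rot: [-3.14, -0.003, 1.962]
wrist_force: [0.2, 0.2, 0.4]
gripper_width: 0.0325
```

```bash
python3 -c "
from h import *
err(np.array([.5316,-.2622,.060]))"
```

```text
case xyz mm [ -0.1 -57.3  69.5]
dpos/25mm [-0.001  0.015 -0.379] dr/5deg [-0.022 -0.035 -0.003] F [0.2 0.2 0.4] w 0.0325
```

There is no contact even at 69.5, the height of the case top, so the offset is real. I'll continue in finer steps.

Emit:
{"api": "apply_moves", "payload": {"targets": [{"fingers": 0.3,"delta_pos": [0,0,-0.15],"dr": [-0.02,-0.03,0]},{"fingers": 0.3,"delta_pos": [0,0,-0.15],"dr": [0,0,0]},{"fingers": 0.3,"delta_pos": [0,0,-0.05],"dr": [0,0,0]}]}}

```text
clock: 5.58
eef_pos: [0.5314, -0.2623, 0.0592]
tool_rot: [-3.141, -0.001, 1.962]
wrist_force: [0.0, 0.9, -0.7]
gripper_width: 0.0324
```

```bash
python3 - <<'E'
from h import *
err(np.array([.5316,-.2622,.050]))
s=read_camera("scene")["color"][140:240,150:250]
cv2.imwrite("pics/s6.png",cv2.resize(s,None,fx=6,fy=6,interpolation=cv2.INTER_CUBIC))
p=[.5099,-.2095,.3908]
print(((proj("scene",w(p,[(-25,-57,94),(-25,-57,104),(-16,-57,104),(-34,-65,104),(-34,-50,104),(25,-35,110)]))-[150,140])*6).round(0).tolist())
E
```

```text
case xyz mm [ -0.3 -57.   59.2]
dpos/25mm [ 0.01   0.005 -0.366] dr/5deg [-0.006 -0.01  -0.003] F [ 0.   0.9 -0.7] w 0.0324
[[305.0, 308.0], [303.0, 288.0], [312.0, 274.0], [314.0, 307.0], [277.0, 300.0], [297.0, 189.0]]
```

View pics/s6.png

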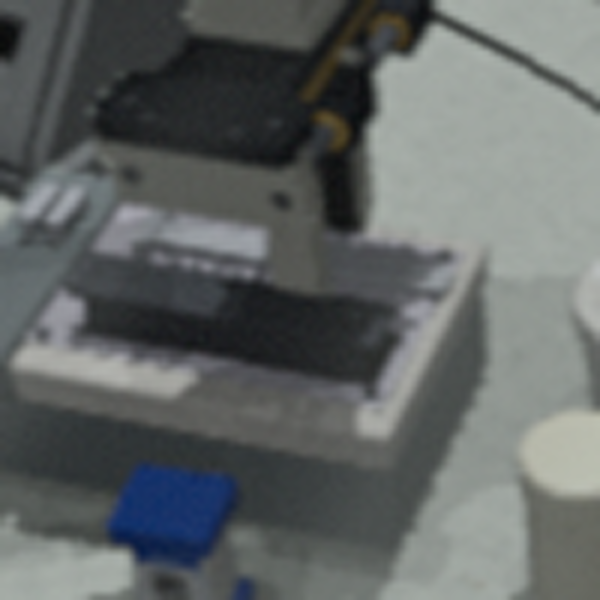

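The tip's lower corners are at (275,287) and (325,292), right over the bar with roughly 10–15 mm still to go.

Emit:
{"api": "apply_moves", "payload": {"targets": [{"fingers": 0.3,"delta_pos": [0,0,-0.12],"dr": [0,0,0]},{"fingers": 0.3,"delta_pos": [0,0,-0.12],"dr": [0,0,0]},{"fingers": 0.3,"delta_pos": [0,0,-0.05],"dr": [0,0,0]}]}}

```text
clock: 5.88
eef_pos: [0.5317, -0.2626, 0.0521]
tool_rot: [-3.141, 0.0, 1.962]
wrist_force: [-0.8, 0.6, 2.6]
gripper_width: 0.0327
```

Emit:
{"api": "apply_moves", "payload": {"targets": [{"fingers": 0.3,"delta_pos": [0,0,-0.05],"dr": [0,0,0]},{"fingers": 0.3,"delta_pos": [0,0,-0.05],"dr": [0,0,0]}]}}

```text
clock: 6.05
eef_pos: [0.5317, -0.2626, 0.0499]
tool_rot: [-3.142, 0.0, 1.962]
wrist_force: [-1.3, 1.2, 3.6]
gripper_width: 0.0325
```

Emit:
{"api": "apply_moves", "payload": {"targets": [{"fingers": 0.3,"delta_pos": [0,0,-0.05],"dr": [0,0,0]},{"fingers": 0.3,"delta_pos": [0,0,-0.05],"dr": [0,0,0]}]}}

```text
clock: 6.22
eef_pos: [0.5317, -0.2626, 0.0479]
tool_rot: [3.142, 0.001, 1.962]
wrist_force: [-2.0, 0.4, 5.1]
gripper_width: 0.0323
```

In contact: the force rises as 2.6, 3.6, 5.1 N. I'll go on until the stop shows.

Emit:
{"api": "apply_moves", "payload": {"targets": [{"fingers": 0.3,"delta_pos": [0,0,-0.05],"dr": [0,0,0]}]}}

```text
clock: 6.3
eef_pos: [0.5317, -0.2626, 0.0469]
tool_rot: [3.141, 0.001, 1.962]
wrist_force: [-1.4, 0.6, 4.3]
gripper_width: 0.0326
```

Emit:
{"api": "apply_moves", "payload": {"targets": [{"fingers": 0.3,"delta_pos": [0,0,-0.05],"dr": [0,0,0]}]}}

```text
clock: 6.38
eef_pos: [0.5318, -0.2627, 0.0459]
tool_rot: [3.141, 0.001, 1.962]
wrist_force: [-3.6, 2.6, 12.5]
gripper_width: 0.0327
```

Emit:
{"api": "apply_moves", "payload": {"targets": [{"fingers": 0.3,"delta_pos": [0,0,-0.05],"dr": [0,0,0]}]}}

```text
clock: 6.47
eef_pos: [0.5318, -0.2627, 0.0457]
tool_rot: [3.141, 0.002, 1.962]
wrist_force: [-4.9, 3.8, 16.8]
gripper_width: 0.0327
```

The stop is at a reported z of 0.046, so the bar is fully down and the offset is 40 mm. I'll ease up 1 mm and push towards case +y, world (−0.381, 0.924), in short batches while watching z.

Emit:
{"api": "apply_moves", "payload": {"targets": [{"fingers": 0.3,"delta_pos": [0,0,0.03],"dr": [0,0,0]},{"fingers": 0.3,"delta_pos": [0,0,0],"dr": [0,0,0]},{"fingers": 0.3,"delta_pos": [-0.06,0.15,0],"dr": [0,0,0]},{"fingers": 0.3,"delta_pos": [-0.06,0.15,0],"dr": [0,0,0]}]}}

```text
clock: 6.8
eef_pos: [0.5309, -0.2582, 0.0487]
tool_rot: [3.139, 0.009, 1.962]
wrist_force: [0.6, -3.5, 4.3]
gripper_width: 0.0324
```

```bash
python3 -c "
from h import *
err(np.array([.5088,-.2070,.0468]))"
```

```text
case xyz mm [  0.9 -53.   48.7]
dpos/25mm [-0.884  2.046 -0.077] dr/5deg [ 0.084  0.07  -0.005] F [ 0.6 -3.5  4.3] w 0.0324
```

Emit:
{"api": "apply_moves", "payload": {"targets": [{"fingers": 0.3,"delta_pos": [-0.06,0.05,-0.08],"dr": [0.08,0.07,0]},{"fingers": 0.3,"delta_pos": [-0.06,0.1,-0.04],"dr": [0,0,0]}]}}

```text
clock: 6.97
eef_pos: [0.5301, -0.2559, 0.047]
tool_rot: [3.139, 0.006, 1.962]
wrist_force: [1.0, -2.9, 5.3]
gripper_width: 0.0329
```

```bash
python3 -c "
from h import *
err(np.array([.5088,-.2070,.0468]))"
```

```text
case xyz mm [  1.  -50.6  47. ]
dpos/25mm [-0.852  1.957 -0.008] dr/5deg [ 0.047  0.055 -0.007] F [ 1.  -2.9  5.3] w 0.0329
```

Emit:
{"api": "apply_moves", "payload": {"targets": [{"fingers": 0.3,"delta_pos": [-0.08,0.16,-0.03],"dr": [0.05,0.05,0]},{"fingers": 0.3,"delta_pos": [-0.08,0.16,-0.03],"dr": [0.02,0.02,0]},{"fingers": 0.3,"delta_pos": [-0.08,0.16,-0.03],"dr": [0.02,0.02,0]}]}}

```text
clock: 7.22
eef_pos: [0.527, -0.2483, 0.0467]
tool_rot: [3.14, 0.006, 1.962]
wrist_force: [2.2, -5.4, 5.9]
gripper_width: 0.0327
```

```bash
python3 -c "
from h import *
err(np.array([.5088,-.2070,.0468]))"
```

```text
case xyz mm [  1.1 -42.4  46.7]
dpos/25mm [-0.729  1.651  0.005] dr/5deg [ 0.052  0.041 -0.004] F [ 2.2 -5.4  5.9] w 0.0327
```

The push force rose, so the finger is on the tab. z holds at 46.7; continuing.

Emit:
{"api": "apply_moves", "payload": {"targets": [{"fingers": 0.3,"delta_pos": [-0.08,0.17,-0.02],"dr": [0.04,0.04,0]},{"fingers": 0.3,"delta_pos": [-0.08,0.17,-0.02],"dr": [0.02,0.02,0]},{"fingers": 0.3,"delta_pos": [-0.08,0.17,-0.02],"dr": [0.02,0.02,0]}]}}

```text
clock: 7.47
eef_pos: [0.5235, -0.2399, 0.0468]
tool_rot: [-3.141, 0.006, 1.962]
wrist_force: [2.4, -4.8, 4.9]
gripper_width: 0.0321
```

Emit:
{"api": "apply_moves", "payload": {"targets": [{"fingers": 0.3,"delta_pos": [-0.08,0.17,-0.02],"dr": [0.03,0.03,0]},{"fingers": 0.3,"delta_pos": [-0.08,0.17,-0.02],"dr": [0.02,0.02,0]},{"fingers": 0.3,"delta_pos": [-0.08,0.17,-0.02],"dr": [0.02,0.02,0]}]}}

```text
clock: 7.72
eef_pos: [0.5199, -0.2314, 0.0468]
tool_rot: [-3.14, 0.008, 1.961]
wrist_force: [2.0, -5.4, 5.2]
gripper_width: 0.0325
```

```bash
python3 -c "
from h import *
err(np.array([.5088,-.2070,.0468]))"
```

```text
case xyz mm [  0.9 -24.1  46.8]
dpos/25mm [-0.442  0.977  0.   ] dr/5deg [0.092 0.02  0.003] F [ 2.  -5.4  5.2] w 0.0325
```

Emit:
{"api": "apply_moves", "payload": {"targets": [{"fingers": 0.3,"delta_pos": [-0.08,0.17,-0.02],"dr": [0.03,0.02,0]},{"fingers": 0.3,"delta_pos": [-0.08,0.17,-0.02],"dr": [0.03,0.02,0]},{"fingers": 0.3,"delta_pos": [-0.08,0.17,-0.02],"dr": [0.03,0.02,0]},{"fingers": 0.3,"delta_pos": [-0.08,0.17,-0.02],"dr": [0.03,0.02,0]}]}}

```text
clock: 8.05
eef_pos: [0.5151, -0.2198, 0.0468]
tool_rot: [-3.141, 0.008, 1.961]
wrist_force: [1.9, -6.1, 5.5]
gripper_width: 0.0328
```

Emit:
{"api": "apply_moves", "payload": {"targets": [{"fingers": 0.3,"delta_pos": [-0.08,0.17,-0.02],"dr": [0.03,0.02,0]},{"fingers": 0.3,"delta_pos": [-0.08,0.17,-0.02],"dr": [0.03,0.02,0]}]}}

```text
clock: 8.22
eef_pos: [0.5127, -0.214, 0.0468]
tool_rot: [-3.141, 0.008, 1.961]
wrist_force: [2.0, -6.2, 4.4]
gripper_width: 0.0324
```

```bash
python3 -c "
from h import *
err(np.array([.5088,-.2070,.0468]))"
```

```text
case xyz mm [ 0.9 -5.3 46.8]
dpos/25mm [-0.157  0.281  0.001] dr/5deg [0.092 0.029 0.006] F [ 2.  -6.2  4.4] w 0.0324
```

Nearly home. I'll push slower until the end stop shows as a jump in horizontal force.

Emit:
{"api": "apply_moves", "payload": {"targets": [{"fingers": 0.3,"delta_pos": [-0.07,0.15,-0.02],"dr": [0.03,0.02,0]},{"fingers": 0.3,"delta_pos": [-0.05,0.12,-0.02],"dr": [0.03,0.02,0]}]}}

```text
clock: 8.38
eef_pos: [0.5125, -0.2132, 0.0469]
tool_rot: [-3.141, 0.015, 1.961]
wrist_force: [1.5, -12.1, -0.2]
gripper_width: 0.0326
```

Emit:
{"api": "apply_moves", "payload": {"targets": [{"fingers": 0.3,"delta_pos": [-0.05,0.12,-0.02],"dr": [0.03,0.02,0]}]}}

```text
clock: 8.47
eef_pos: [0.5125, -0.2134, 0.0469]
tool_rot: [-3.141, 0.018, 1.961]
wrist_force: [2.7, -10.9, 2.1]
gripper_width: 0.0328
```

Emit:
{"api": "apply_moves", "payload": {"targets": [{"fingers": 0.3,"delta_pos": [-0.05,0.12,-0.02],"dr": [0.03,0.02,0]}]}}

```text
clock: 8.55
eef_pos: [0.5126, -0.2135, 0.0469]
tool_rot: [-3.141, 0.02, 1.96]
wrist_force: [2.9, -10.4, 2.0]
gripper_width: 0.0327
```

Motion stopped at case y −4.7 with the horizontal force doubled. I'll check that the tab is home before releasing.

```bash
python3 - <<'E'
from h import *
err(np.array([.5088,-.2070,.0468]))
s=read_camera("scene")["color"][140:240,140:240]
cv2.imwrite("pics/s7.png",cv2.resize(s,None,fx=6,fy=6,interpolation=cv2.INTER_CUBIC))
p=[.5099,-.2095,.3908]
for d in (0,36,45): print(d,((proj("scene",w(p,[(x,-39+d+t,110) for x in(12,38) for t in (0,8)]))-[140,140])*6).round(0).tolist())
E
```

```text
case xyz mm [ 0.9 -4.7 46.9]
dpos/25mm [-0.15   0.262 -0.006] dr/5deg [0.216 0.085 0.019] F [  2.9 -10.4   2. ] w 0.0327
0 [[354.0, 210.0], [335.0, 207.0], [378.0, 171.0], [360.0, 168.0]]
36 [[269.0, 195.0], [250.0, 192.0], [295.0, 157.0], [277.0, 154.0]]
45 [[248.0, 192.0], [230.0, 189.0], [274.0, 154.0], [256.0, 151.0]]
```

View pics/s7.png

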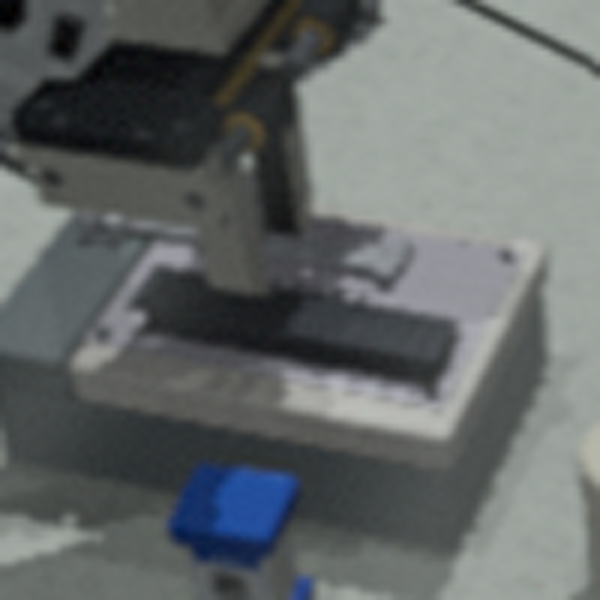

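The tab has left its start place near (355,190) and is hidden behind the fingers. I'll push once more, harder, to confirm a hard stop while holding the bar down.

Emit:
{"api": "apply_moves", "payload": {"targets": [{"fingers": 0.3,"delta_pos": [-0.06,0.2,-0.05],"dr": [0.2,0.08,0]},{"fingers": 0.3,"delta_pos": [-0.08,0.25,-0.05],"dr": [0.1,0.04,0]},{"fingers": 0.3,"delta_pos": [-0.08,0.25,-0.05],"dr": [0,0,0]}]}}

```text
clock: 8.85
eef_pos: [0.5127, -0.2133, 0.047]
tool_rot: [3.141, 0.022, 1.959]
wrist_force: [2.2, -21.5, 0.8]
gripper_width: 0.0322
```

```bash
python3 -c "
from h import *
err(np.array([.5088,-.2070,.0468]))"
```

```text
case xyz mm [ 1.1 -4.6 47. ]
dpos/25mm [-0.155  0.254 -0.006] dr/5deg [0.234 0.105 0.03 ] F [  2.2 -21.5   0.8] w 0.0322
```

The stop is hard: 21 N and no motion. Next I'll back off the tab a few mm and lift straight up.

Emit:
{"api": "apply_moves", "payload": {"targets": [{"fingers": 0.3,"delta_pos": [0.08,-0.2,0],"dr": [0.2,0.1,0]},{"fingers": 0.3,"delta_pos": [0.08,-0.2,0],"dr": [0,0,0]},{"fingers": 0.3,"delta_pos": [0,0,0.3],"dr": [0,0,0]},{"fingers": 0.3,"delta_pos": [0,0,0.5],"dr": [0,0,0]},{"fingers": 0.3,"delta_pos": [0,0,1],"dr": [0,0,0]},{"fingers": 0.3,"delta_pos": [0,0,1],"dr": [0,0,0]},{"fingers": 0.3,"delta_pos": [0,0,1],"dr": [0,0,0]},{"fingers": 0.3,"delta_pos": [0,0,1],"dr": [0,0,0]},{"fingers": 0.3,"delta_pos": [0,0,1],"dr": [0,0,0]},{"fingers": 0.3,"delta_pos": [0,0,1],"dr": [0,0,0]},{"fingers": 0.3,"delta_pos": [0,0,0],"dr": [0,0,0]},{"fingers": 0.3,"delta_pos": [0,0,0],"dr": [0,0,0]}]}}

```text
clock: 9.85
eef_pos: [0.5042, -0.2092, 0.2158]
tool_rot: [-3.125, -0.027, 1.96]
wrist_force: [-0.1, -0.3, -0.9]
gripper_width: 0.0322
```

```bash
python3 - <<'E'
from h import *
err(np.array([.5088,-.2070,.0468]))
s=read_camera("scene")["color"][140:260,125:275]
cv2.imwrite("pics/s8.png",cv2.resize(s,None,fx=5,fy=5,interpolation=cv2.INTER_CUBIC))
p=[.5099,-.2095,.3908]
for d in (0,40,45): print(d,((proj("scene",w(p,[(x,-39+d+t,110) for x in(12,38) for t in (0,8)]))-[125,140])*5).round(0).tolist())
for z in(86,94): print(z,((proj("scene",w(p,[(-38,-90,z),(-38,40,z),(-12,-90,z)]))-[125,140])*5).round(0).tolist())
E
```

```text
case xyz mm [ -5.2   2.5 215.8]
dpos/25mm [ 0.185  0.088 -6.76 ] dr/5deg [-0.218 -0.293  0.022] F [-0.1 -0.3 -0.9] w 0.0322
0 [[370.0, 175.0], [354.0, 172.0], [390.0, 143.0], [375.0, 140.0]]
40 [[291.0, 162.0], [276.0, 159.0], [313.0, 130.0], [298.0, 127.0]]
45 [[282.0, 160.0], [266.0, 157.0], [304.0, 128.0], [289.0, 126.0]]
86 [[438.0, 301.0], [178.0, 252.0], [458.0, 265.0]]
94 [[437.0, 288.0], [175.0, 239.0], [457.0, 252.0]]
```

View pics/s8.png

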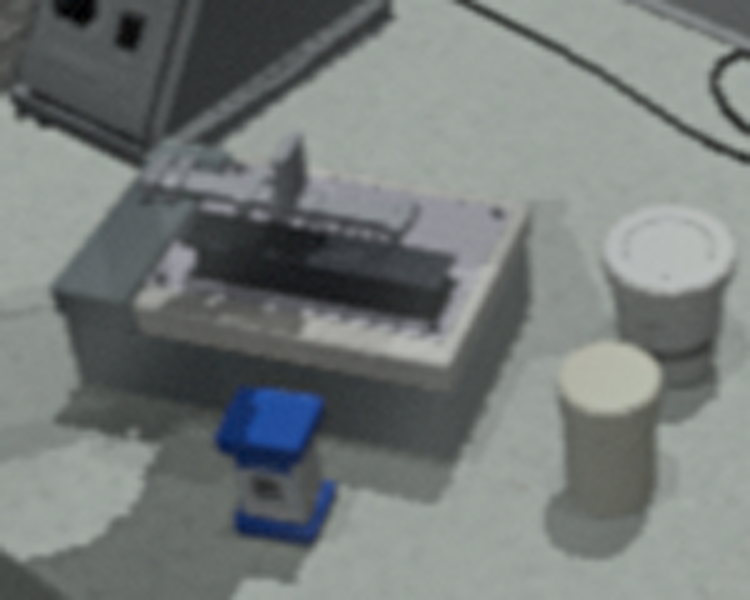

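The tab top is now at about (289,145). It moved about 88 px, which is what 45 mm predicts. The bar's end corner at (455,255) is back at its starting position, so the bar is up. The cup, jar and label box haven't moved. Handing in.

```bash
python3 -c "
from cell import *
print(close_job(), state()['wrist_force'])"
```

```text
the job is handed in; nothing more can be done
the job is handed in; nothing more can be done
```

I bolted the left-hand case and handed the job in at about 10 s of the 48 s allowed. `close_job` gives no verdict, so success rests on my own checks below.

**What I did:** one fingertip pressed the catch bar to its stop, then held it about 7 mm down. The other pushed the tab until it hit a hard stop: 21 N gave no further motion, with the bar still down. I backed off the tab and lifted clear, so the bar could spring up.

**Last checks:**
- **Bolt:** in the final picture the tab had moved about 88 px, matching the 45 mm expected when home. I can only read this to a few mm.
- **Catch bar:** it appears back at its original height.
- **Cup, jar and label box:** they stand where they were.
- **Contact:** the gripper is well above everything, with wrist force within noise.

**What disagreed:**
- **Tip height:** the reported TCP height was about 40 mm below where the fingertips really were. The pictures showed it, and the bar's stop came at a reported z of 0.046 m instead of 0.086 m. I worked from contact force and the pictures instead.
- **Bar during the push:** early in the push the bar rose briefly to about 5.3 mm pressed, still above the 4.5 mm needed. I corrected it.
- **Push stop position:** the push stopped about 3 mm earlier than I had predicted. A finger wider than the 15 mm pad would explain it.

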